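# Push a board home into the bench corner stop

## Task

Push the flat oak board across the bench into the pale wooden corner stop, so that one long edge lies along the long fence and one end butts against the short stop, with no visible gap at either. Push it with the fingers only: keep it flat on the bench, do not lift it, and leave the other things where they are. Finish with the hand clear of it.

Things in the scene. Friction and masses are not known exactly. Their poses are not given: they have to be found in the camera images.
- corner_stop: Fixed L-shaped corner stop of two pale battens, 26 mm high, screwed to the bench. Origin at the inside corner, at bench height. The long fence's face is the plane x=0 of this frame and runs from the corner 340 mm towards -y; the short stop's face is the plane y=0 and runs from the corner 130 mm towards -x. Both battens are 34 mm thick, behind those faces. The board belongs in the quarter x<0, y<0. In the world its x axis points away from the robot to within about 0.25 rad.
- board_center (a point): Centre of the loose flat oak board, 90 mm (x) by 220 mm (y) by 22 mm thick, lying flat on the bench, so this point is 11 mm above it. It weighs 0.2 to 0.4 kg and slides under a few newtons. It is too wide for most grippers to span. It starts clear of the corner stop, on the robot's side of the fence and towards -y from the stop, turned up to 0.35 rad from the fence. Either long edge and either end may meet the stop.
- sanding_block: sanding block, cork with a brown abrasive sole, 65x112x37 mm; origin at the centre of its underside; leave alone
- wax_tin: low round pale tin, 69 mm across, 36 mm high; origin at the centre of its underside; leave alone
- screwdriver_1: screwdriver with a blue handle lying flat, 213 mm long; origin at the middle of its underside; leave alone
- wood_egg: small turned wooden knob, 44 mm across, 38 mm high; origin at the centre of its underside; leave alone
- offcut: small dark wood offcut, 30x55x18 mm; origin at the centre of its underside; leave alone
There are look-alikes about, which are no part of the job. Of the things that look like the part that bears board_center, the larger one is meant.

How it is judged:
By the outcome, as a careful person would: the job done as asked, in the order asked, and still so for the second after the job is handed in, with the robot touching nothing.
It also fails if it takes over 58 s, if anything falls off the work surface, if the arm or the gripper's body presses on something with over 40 N, if the wrist force passes 120 N, or if a joint passes its speed limit or range.

## Robot

A 6-joint arm with a two-finger parallel gripper is mounted at the origin on a cart in front of the work surface, level with it; the furniture and walls round the work are solid. World frame = base frame: x ahead of the robot, y to its left, z up, the work surface at z = 0. Lengths are in m, angles in degrees, forces in N, time in s.
With the tool pointing down it reaches from about 0.35 to 0.875 m from the base axis. Payload 4.2 kg.
Tool frame: the origin (TCP) lies midway between the tips of the shut fingers; the grasp point (between the pads) lies 19 mm behind it; z points along the fingers, y is the line along which they close (so a half turn about z gives the same grasp; the last joint's range is limited). The gripper opens to 87 mm and grips with 3 to 60 N. Pads are 19 mm wide; open, the fingers measure 117 mm over their backs; the gripper's body (75 mm by 190 mm) begins 51 mm behind the grasp point.
Start: joints at [91.822, 22.042, 0.453, 0, -68.411, -14.817], TCP at [0.141, 0.609, 0.223] pointing down, gripper open.
Joint ranges: [-179.83, 179.83], [-69.29, 118.12], [-61.27, 80.66], [-181.25, 117.63], [-171.15, -9.14], [-177.46, 177.46]. Speed limits (degrees/s): [159.86, 159.86, 180, 180, 180, 180].

## Interface

Orientations are given as a 3x3 rotation matrix whose columns are the frame's x, y, z axes.
In Python, from station import r, cams gives the robot as it stands.
- The arm moves only by the tool play_rows, never from a script. Its argument "commands" is text: rows parted by semicolons, each of 6 numbers parted by spaces: the shift along the world's x, y, z normalised to -1 to 1, where 1 is 30 mm, then the turn, a rotation vector about the world's x, y, z normalised to -1 to 1, where 1 is 0.15 rad. A call has 1 to 20 rows; each row shifts and turns the commanded pose from where the row before left it; what a row does not reach is not made up. A row lasts 1/10 s, in which the tool goes at most 50 mm and 8.59 degrees, less where a joint would pass 70% of its speed; a pose out of reach is approached as far as the arm can. A call with a number of a shift or a turn outside -1 to 1 is refused whole. A call with a gripper value outside its range is refused whole. "grip" is the finger opening in mm, from 0 to 87, set as the call begins (left out, the last holds). The fingers move at their own pace and stop on an object; the grip force is fixed at half the most. Time passes only in rows, so rows that do not move let the fingers close. It gives the time, the measured TCP pose, the force, the opening and the grip force at its end, in the units of the state.
- r.sense(): the state, without advancing time (a new reading comes with each control period).
- cams.capture(name): name is "scene" or "top" or "wrist"; returns (picture, depth): 480x640x3 uint8, blue, green, red; 480x640 float32, m along the optical axis (not along the pixel's ray), 0 where there is no reading.
- cams.camera_info(name): a dict with "mtx" (3x3 intrinsics, pixels), "R" (3x3) and "t" (3): a world point X has camera coordinates R X + t. Camera axes: x right, y down, z forward; pixel columns grow to the right and rows downward; lengths in m; the calibration is good to about 2 mm. A picture is of the moment at which its call begins: read the wrist's pose just before it. camera_info takes no time and is no camera call; for the wrist camera it gives the pose at the moment of the call.
- r.finish_job(): hands the job in; it is judged then, once.
The state is a dict: "time_s": time; "joints": joint angles; "joint_velocities": joint speeds; "effort": joint torques, N m; "tcp_pos": TCP position; "ee_rot": TCP orientation; "wrist_force": force on the tool from outside, world axes, zero at the start; "moment": the same for the moment, N m; "gripper_width": opening from 0.0 (shut) to 1.0 (fully open); "gripper_force": force on a finger pad.
Only numpy, scipy, OpenCV 4.12 (cv2) and the standard library are available. Lean on these libraries where they do the work, as an engineer would, in place of code of your own. Each camera call takes 0.05 s, during which the arm holds its last target. There are 200 camera calls.

## Working session

There is one attempt and no reset: what is moved stays moved. The work goes in short steps, Python scripts to look and compute and a tool call to move; the robot and the scene stay as the last step left them, time stands still between calls to the robot, and variables do not carry over. Pictures are saved under pics/ and viewed, at most 10 in all, crops included, and the job is handed in when it is done.

Besides the shell and the picture viewer there is one more tool, called after "Call:" in YAML: its name, and indented under it one key for each argument. play_rows: Moves the arm, as the interface text tells. Scaled input: -1 to 1 covers 30 mm each way for a shift and 0.15 rad each way for a turn. Its arguments: {"type":"object","properties":{"commands":{"type":"string"},"grip":{"type":"number"}},"required":["commands"]}

```bash
mkdir -p pics; ls; python3 - <<'E'
from station import r,cams
import cv2,numpy as np
for n in ("top","scene"):
    p,d=cams.capture(n); cv2.imwrite(f"pics/{n}0.png",p); np.save(f"pics/{n}0.npy",d)
    i=cams.camera_info(n); print(n,i["mtx"].round(1).tolist(),i["R"].round(3).tolist(),i["t"].round(3).tolist())
s=r.sense(); print(s["tcp_pos"],s["ee_rot"],s["time_s"])
E
```

```text
pics
top [[551.6, 0.0, 324.8], [0.0, 551.6, 243.0], [0.0, 0.0, 1.0]] [[0.182, -0.983, -0.001], [-0.946, -0.174, -0.272], [0.267, 0.051, -0.962]] [-0.141, 0.507, 1.648]
scene [[504.5, 0.0, 313.3], [0.0, 504.5, 244.2], [0.0, 0.0, 1.0]] [[0.862, -0.507, -0.011], [-0.228, -0.369, -0.901], [0.453, 0.779, -0.434]] [-0.503, 0.163, 1.041]
[0.14039649 0.60845713 0.22155165] [[ 9.74360532e-01 -2.24992072e-01 -3.48847266e-04]
 [-2.24992316e-01 -9.74358485e-01 -1.99994500e-03]
 [ 1.10069476e-04  2.02715543e-03 -9.99997939e-01]] 0.1
```

View pics/top0.png

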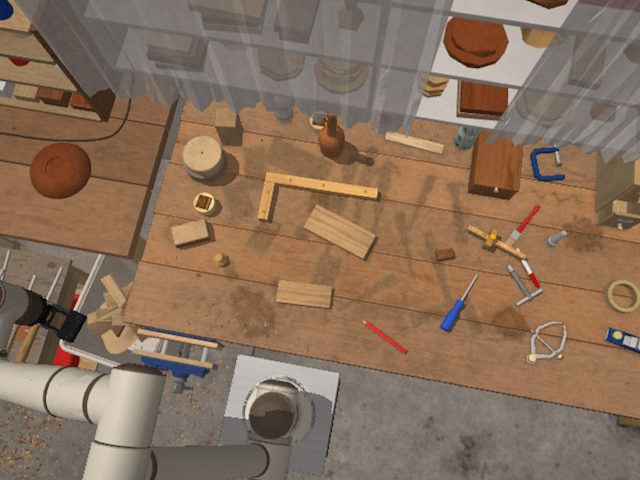

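View pics/scene0.png

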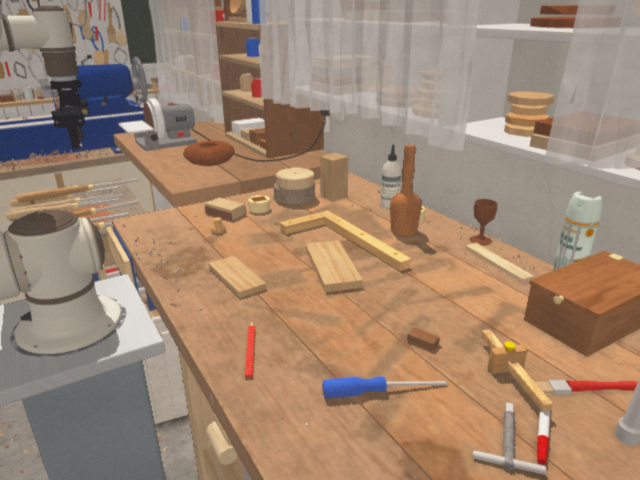

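Top view: the stop's inside corner is near (270,187), with the long fence running right to (378,193) and the short stop running down to (264,219). There are two board-like pieces: A at (340,231), about 70 px long, and B at (304,294), about 54 px long. A is larger, so it should be the board; I'll confirm by measuring and with a crop.

```bash
cat > h.py <<'E'
import cv2,numpy as np
from station import r,cams
def ray(n,uv,z,I=None):
    I=I or cams.camera_info(n); R,t,K=np.array(I["R"]),np.array(I["t"]),np.array(I["mtx"])
    uv=np.atleast_2d(np.float64(uv)); d=np.c_[(uv-K[:2,2])/[K[0,0],K[1,1]],np.ones(len(uv))]@R
    c=-R.T@t; return (c+d*((z-c[2])/d[:,2])[:,None])[:,:2]
def heights(n,d,I=None):
    I=I or cams.camera_info(n); R,t,K=np.array(I["R"]),np.array(I["t"]),np.array(I["mtx"])
    v,u=np.indices(d.shape); P=np.stack([(u-K[0,2])/K[0,0]*d,(v-K[1,2])/K[1,1]*d,d],-1)
    return (P-t)@R
E
python3 - <<'E'
from h import *
p=cv2.imread("pics/top0.png"); d=np.load("pics/top0.npy"); X=heights("top",d)
for nm,(u,v) in dict(bench=(390,250),A=(340,231),B=(304,294),fence=(330,187)).items(): print(nm,X[v,u].round(3))
hsv=cv2.cvtColor(p,cv2.COLOR_BGR2HSV)
m=((X[...,2]>0.012)&(X[...,2]<0.05)&(d>0)).astype(np.uint8)*255
roi=np.zeros_like(m); roi[150:370,150:560]=255; m&=roi
cs,_=cv2.findContours(m,cv2.RETR_EXTERNAL,cv2.CHAIN_APPROX_NONE)
vis=p.copy()
for c in cs:
    if cv2.contourArea(c)<60: continue
    z=np.median(X[...,2][cv2.drawContours(np.zeros_like(m),[c],-1,255,-1)>0])
    w=ray("top",c[:,0],z).astype(np.float32); rc=cv2.minAreaRect(w); b=cv2.boxPoints(rc)
    print(c[:,0].mean(0).round(),"z",z.round(3),"ctr",np.round(rc[0],3),"size",np.round(rc[1],3),"box",b.round(3).tolist())
    cv2.drawContours(vis,[c],-1,(255,0,255),1)
cv2.imwrite("pics/crop1.png",cv2.resize(vis[150:350,160:400],None,fx=3,fy=3,interpolation=cv2.INTER_CUBIC))
E
```

```text
bench [ 0.558 -0.254  0.002]
A [ 0.586 -0.085  0.02 ]
B [ 0.363 -0.01   0.017]
fence [ 0.727 -0.026  0.028]
[456. 307.] z 0.025 ctr [ 0.409 -0.482] size [0.03  0.165] box [[0.3269999921321869, -0.46299999952316284], [0.4779999852180481, -0.5299999713897705], [0.49000000953674316, -0.5019999742507935], [0.33899998664855957, -0.4350000023841858]]
[304. 294.] z 0.017 ctr [ 0.366 -0.007] size [0.07  0.169] box [[0.32499998807907104, 0.07500000298023224], [0.335999995470047, -0.09399999678134918], [0.4059999883174896, -0.08900000154972076], [0.39500001072883606, 0.07900000363588333]]
[219. 259.] z 0.023 ctr [0.427 0.276] size [0.041 0.04 ] box [[0.4020000100135803, 0.2619999945163727], [0.4399999976158142, 0.25099998712539673], [0.4519999921321869, 0.29100000858306885], [0.4129999876022339, 0.3019999861717224]]
[444. 254.] z 0.017 ctr [ 0.574 -0.425] size [0.032 0.056] box [[0.5490000247955322, -0.40400001406669617], [0.5680000185966492, -0.4569999873638153], [0.5979999899864197, -0.44600000977516174], [0.5789999961853027, -0.39399999380111694]]
[505. 250.] z 0.029 ctr [ 0.618 -0.615] siz
[... 1565 characters left out ...]
000035762787]]
[542. 165.] z 0.018 ctr [ 0.939 -0.716] size [0.111 0.086] box [[0.875, -0.6890000104904175], [0.8970000147819519, -0.7720000147819519], [1.003999948501587, -0.7429999709129333], [0.9819999933242798, -0.6600000262260437]]
[482. 182.] z 0.031 ctr [ 0.836 -0.509] size [0.199 0.11 ] box [[0.7269999980926514, -0.5429999828338623], [0.8059999942779541, -0.6190000176429749], [0.9440000057220459, -0.4749999940395355], [0.8650000095367432, -0.39899998903274536]]
[153. 166.] z 0.03 ctr [0.689 0.557] size [0.13  0.033] box [[0.621999979019165, 0.5559999942779541], [0.6309999823570251, 0.5239999890327454], [0.7559999823570251, 0.5580000281333923], [0.746999979019165, 0.5899999737739563]]
```

View pics/crop1.png

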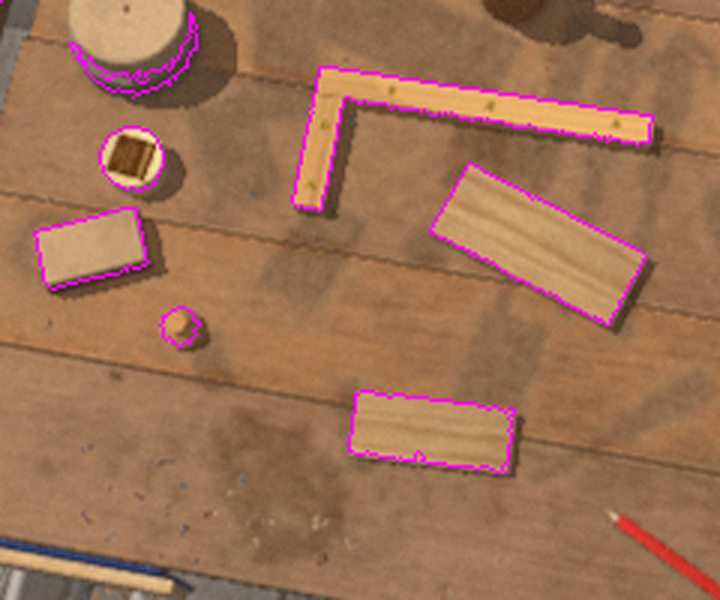

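The crop confirms A: it measures 220 x 93 mm at centre (0.586, -0.081), turned about 18° from the bench y axis. B measures only 169 x 70 mm, so it's the look-alike. The fence is rotated about 1.5°, with its inside corner near (0.712, 0.159). I'll use the open fingers as a two-point pusher on the near long edge.

Call:
play_rows:
  commands: "0.53 -0.96 0 0 0 -0.3;0.53 -0.96 0 0 0 -0.3;0.53 -0.96 0 0 0 0;0.53 -0.96 0 0 0 0;0.53 -0.96 0 0 0 0;0.53 -0.96 0 0 0 0;0.53 -0.96 0 0 0 0;0.53 -0.96 0 0 0 0;0.53 -0.96 0 0 0 0;0.53 -0.96 0 0 0 0;0.53 -0.96 0 0 0 0;0.53 -0.96 0 0 0 0;0.53 -0.96 0 0 0 0;0.53 -0.96 0 0 0 0;0.53 -0.96 0 0 0 0;0.53 -0.96 0 0 0 0;0.53 -0.96 0 0 0 0;0.53 -0.96 0 0 0 0;0.53 -0.96 0 0 0 0;0.53 -0.96 0 0 0 0"
  grip: 87

```text
time_s: 2.1
tcp_pos: [0.4587, 0.0316, 0.2223]
ee_rot: [[0.95, -0.312, -0.001], [-0.312, -0.95, -0.0], [-0.001, 0.0, -1.0]]
wrist_force: [-0.0, 0.3, -0.3]
gripper_width: 0.999
gripper_force: 0.0
```

Call:
play_rows:
  commands: "0.42 -0.72 -0.8 0 0 0;0.42 -0.72 -0.8 0 0 0;0.42 -0.72 -0.8 0 0 0;0.42 -0.72 -0.8 0 0 0;0 0 -0.8 0 0 0;0 0 -0.8 0 0 0;0 0 -0.8 0 0 0;0 0 -0.6 0 0 0;0 0 -0.5 0 0 0;0 0 -0.4 0 0 0;0 0 -0.1 0 0 0;0 0 0 0 0 0"

```text
time_s: 3.3
tcp_pos: [0.5088, -0.0535, 0.0063]
ee_rot: [[0.95, -0.311, -0.001], [-0.311, -0.95, -0.0], [-0.001, 0.0, -1.0]]
wrist_force: [-1.3, -0.4, -0.5]
gripper_width: 1.001
gripper_force: 0.0
```

```bash
python3 - <<'E'
from h import *
p,d=cams.capture("scene"); cv2.imwrite("pics/s1.png",cv2.resize(p[170:330,180:440],None,fx=3,fy=3,interpolation=cv2.INTER_CUBIC))
s=r.sense(); print(s["tcp_pos"],s["wrist_force"],s["joints"])
E
```

```text
[ 0.50922822 -0.05337494  0.00680834] [ 0.98693303  0.38329762 -0.16929814] [ 1.22070950e+01  2.67041398e+01 -2.98613526e+01  1.43665592e-02
 -3.34095492e+01  5.96443937e+01]
```

View pics/s1.png

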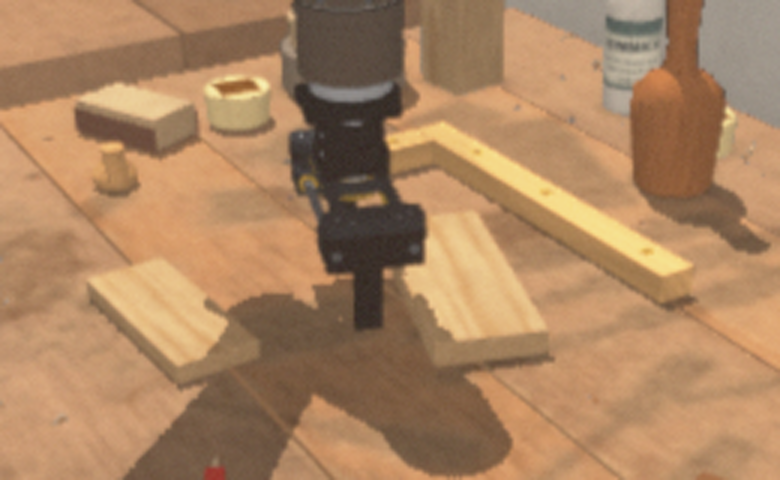

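The hand is in front of the near edge: fingers down at crop (370,325), board at (470,290) and clear of it. Now pushing forward while turning it parallel to the fence.

Call:
play_rows:
  commands: "0.2 -0.065 0 0 0 0;0.2 -0.065 0 0 0 0;0.2 -0.065 0 0 0 0;0.2 -0.065 0 0 0 0;0.2 0 0 0 0 0.18;0.2 0 0 0 0 0.18;0.2 0 0 0 0 0.18;0.2 0 0 0 0 0.18;0.2 0 0 0 0 0.18;0.2 0 0 0 0 0.18;0.2 0 0 0 0 0.18;0.2 0 0 0 0 0.18;0.2 0 0 0 0 0.18;0.2 0 0 0 0 0.18;0.2 0 0 0 0 0.18;0.2 0 0 0 0 0.18;0 0 0 0 0 0.14;0 0 0 0 0 0"

```text
time_s: 5.15
tcp_pos: [0.6055, -0.0611, 0.0067]
ee_rot: [[1.0, 0.029, 0.001], [0.029, -1.0, 0.0], [0.001, -0.0, -1.0]]
wrist_force: [-0.3, -0.4, -0.2]
gripper_width: 1.004
gripper_force: 0.0
```

Call:
play_rows:
  commands: "-0.3 0 0 0 0 0;-0.6 0 0 0 0 0;-0.2 0 0.5 0 0 0;0 0 0.8 0 0 0;0 -0.5 1 0 0 0;0 -1 1 0 0 -0.9;0 -1 1 0 0 -0.9;0 -1 0 0 0 -0.9;0 -1 0 0 0 -0.9;0 -1 0 0 0 -0.9;0 -1 0 0 0 -0.9;0 -0.5 0 0 0 -0.9;0 0 0 0 0 -0.9;0 0 0 0 0 -0.9;0 0 0 0 0 -0.9;0 0 0 0 0 -0.9;0 0 0 0 0 -0.57;0 0 0 0 0 0"
  grip: 50

```text
time_s: 6.95
tcp_pos: [0.572, -0.2712, 0.137]
ee_rot: [[0.029, -1.0, 0.002], [-1.0, -0.029, -0.001], [0.001, -0.002, -1.0]]
wrist_force: [-0.3, 0.1, -0.6]
gripper_width: 0.573
gripper_force: 0.0
```

```bash
cat > m.py <<'E'
from h import *
import sys
p,d=cams.capture("top"); X=heights("top",d); s=r.sense()
print(s["time_s"],s["tcp_pos"].round(4),s["ee_rot"].round(3).tolist(),s["joints"].round(0))
m=((X[...,2]>0.012)&(X[...,2]<0.05)&(d>0)).astype(np.uint8)*255
roi=np.zeros_like(m); roi[150:290,230:470]=255; m&=roi
cs,_=cv2.findContours(m,cv2.RETR_EXTERNAL,cv2.CHAIN_APPROX_NONE)
for c in cs:
    if cv2.contourArea(c)<300: continue
    z=np.median(X[...,2][cv2.drawContours(np.zeros_like(m),[c],-1,255,-1)>0])
    rc=cv2.minAreaRect(ray("top",c[:,0],z).astype(np.float32))
    print("z",z.round(3),"ctr",np.round(rc[0],3),"size",np.round(rc[1],3),"box",np.round(cv2.boxPoints(rc),3).astype(float).round(3).tolist())
cv2.imwrite(sys.argv[1],cv2.resize(p[150:310,220:460],None,fx=3,fy=3,interpolation=cv2.INTER_CUBIC))
E
python3 m.py pics/t2.png
```

```text
7.0 [ 0.572  -0.2712  0.1368] [[0.031, -1.0, 0.002], [-1.0, -0.031, -0.001], [0.001, -0.002, -1.0]] [-11.  27.  -5.   0. -58.  12.]
z 0.024 ctr [0.665 0.075] size [0.167 0.233] box [[0.578, 0.189], [0.585, -0.044], [0.752, -0.039], [0.745, 0.194]]
```

View pics/t2.png

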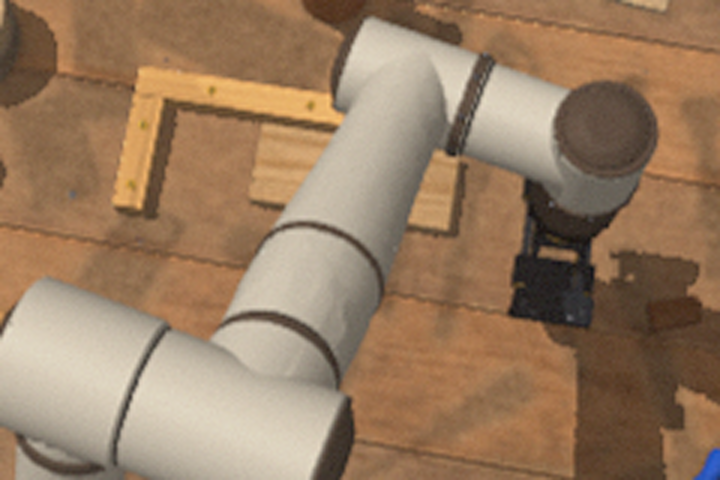

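The board (left end at crop x≈253, right end at x≈460) is parallel to the fence with a small gap, and roughly 95 mm short of the stop. I'll compute the corners from these pixels.

```bash
python3 - <<'E'
from h import *
f=lambda a:np.array(a)/3+[220,150]
print("board",ray("top",f([[260,123],[250,200],[463,160],[456,232]]),.022).round(3).tolist())
print("fence face top edge",ray("top",f([[165,100],[335,125]]),.026).round(3).tolist(),"stop bottom",ray("top",f([[140,210]]),.026).round(3))
E
```

```text
board [[0.701, 0.047], [0.612, 0.041], [0.699, -0.179], [0.616, -0.184]]
fence face top edge [[0.707, 0.155], [0.712, -0.035]] stop bottom [[0.578 0.155]]
```

Call:
play_rows:
  commands: "0.57 0.46 0 0 0 0;0.57 0.46 0 0 0 0;0.57 0.46 0 0 0 0;0.57 0.46 0 0 0 0;0 0 -0.8 0 0 0;0 0 -0.8 0 0 0;0 0 -0.8 0 0 0;0 0 -0.7 0 0 0;0 0 -0.6 0 0 0;0 0 -0.4 0 0 0;0 0 -0.23 0 0 0;0 0 0 0 0 0"

```text
time_s: 8.2
tcp_pos: [0.6403, -0.2155, 0.0047]
ee_rot: [[0.029, -1.0, -0.001], [-1.0, -0.029, 0.0], [-0.0, 0.001, -1.0]]
wrist_force: [-0.7, 0.3, 0.4]
gripper_width: 0.577
gripper_force: 0.0
```

Call:
play_rows:
  commands: "0 0.2 0 0 0 0;-0.006 0.2 0 0 0 0;-0.006 0.2 0 0 0 0;-0.006 0.2 0 0 0 0;-0.006 0.2 0 0 0 0;-0.006 0.2 0 0 0 0;-0.006 0.2 0 0 0 0;-0.006 0.2 0 0 0 0;-0.006 0.2 0 0 0 0;-0.006 0.2 0 0 0 0;-0.006 0.2 0 0 0 0;-0.006 0.2 0 0 0 0;-0.006 0.2 0 0 0 0;-0.006 0.2 0 0 0 0;-0.006 0.2 0 0 0 0;-0.006 0.2 0 0 0 0;-0.006 0.2 0 0 0 0;-0.006 0.2 0 0 0 0;-0.006 0.2 0 0 0 0;0 0 0 0 0 0"

```text
time_s: 10.2
tcp_pos: [0.6367, -0.1008, 0.0053]
ee_rot: [[0.029, -1.0, -0.001], [-1.0, -0.029, 0.001], [-0.001, 0.001, -1.0]]
wrist_force: [-0.6, -0.4, 0.2]
gripper_width: 0.575
gripper_force: 0.0
```

```bash
python3 m.py pics/t3.png
```

```text
10.25 [ 0.6366 -0.1011  0.0052] [[0.029, -1.0, -0.001], [-1.0, -0.029, 0.001], [-0.001, 0.001, -1.0]] [  5.  36. -10.  -0. -44.  -4.]
z 0.017 ctr [ 0.393 -0.004] size [0.029 0.17 ] box [[0.364, 0.077], [0.394, -0.09], [0.423, -0.085], [0.392, 0.082]]
z 0.022 ctr [ 0.652 -0.009] size [0.086 0.114] box [[0.604, 0.044], [0.614, -0.07], [0.7, -0.062], [0.689, 0.052]]
```

View pics/t3.png

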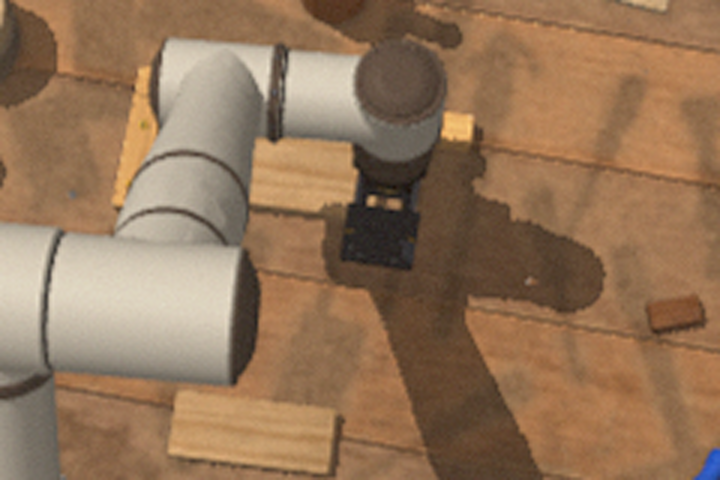

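The hand is pushing the board's end, with about 28 mm left to the stop. I'll finish slowly and watch the force.

Call:
play_rows:
  commands: "-0.005 0.17 0 0 0 0;-0.005 0.17 0 0 0 0;-0.005 0.17 0 0 0 0;-0.005 0.17 0 0 0 0;0 0.05 0 0 0 0;0 0.05 0 0 0 0;0 0.05 0 0 0 0"

```text
time_s: 10.95
tcp_pos: [0.6364, -0.077, 0.0056]
ee_rot: [[0.028, -1.0, -0.0], [-1.0, -0.028, -0.0], [0.0, 0.0, -1.0]]
wrist_force: [-0.4, -1.1, -0.3]
gripper_width: 0.574
gripper_force: 0.5
```

Call:
play_rows:
  commands: "0 0.04 0 0 0 0;0 0.04 0 0 0 0"

```text
time_s: 11.15
tcp_pos: [0.6364, -0.0748, 0.0056]
ee_rot: [[0.028, -1.0, -0.0], [-1.0, -0.028, -0.0], [0.0, 0.0, -1.0]]
wrist_force: [-0.6, -4.6, -1.2]
gripper_width: 0.579
gripper_force: 2.2
```

Call:
play_rows:
  commands: "0 0.04 0 0 0 0;0 0.04 0 0 0 0"

```text
time_s: 11.35
tcp_pos: [0.6357, -0.0744, 0.0057]
ee_rot: [[0.027, -1.0, -0.002], [-1.0, -0.027, -0.002], [0.002, 0.002, -1.0]]
wrist_force: [-1.5, -11.4, -0.2]
gripper_width: 0.576
gripper_force: 5.8
```

The stop is reached (11 N). Next I'll back off, turn, and press the long edge to the fence.

Call:
play_rows:
  commands: "0 -0.2 0 0 0 0;0 -0.6 0 0 0 0;0 -0.5 0.3 0 0 0;0 0 0.8 0 0 0;0 0 1 0 0 0;-0.4 0 1 0 0 0.9;-0.5 0.5 0 0 0 0.9;-0.5 0.7 0 0 0 0.9;-0.5 0.8 0 0 0 0.9;-0.5 0.8 0 0 0 0.9;-0.1 0.8 0 0 0 0.9;0 0.8 0 0 0 0.9;0 0.7 0 0 0 0.9;0 0 0 0 0 0.9;0 0 0 0 0 0.9;0 0 0 0 0 0.9;0 0 0 0 0 0.57;0 0 0 0 0 0"
  grip: 87

```text
time_s: 13.15
tcp_pos: [0.562, 0.041, 0.0995]
ee_rot: [[1.0, 0.027, 0.001], [0.027, -1.0, 0.001], [0.001, -0.001, -1.0]]
wrist_force: [0.1, 0.4, 0.0]
gripper_width: 0.995
gripper_force: 0.0
```

```bash
python3 - <<'E'
from h import *
s=r.sense(); print(s["tcp_pos"],s["wrist_force"],s["gripper_width"])
p,d=cams.capture("wrist"); cv2.imwrite("pics/w4.png",p)
E
```

```text
[0.56199287 0.04103477 0.09948649] [0.08821505 0.36577377 0.01564677] 0.9945913739187953
```

View pics/w4.png

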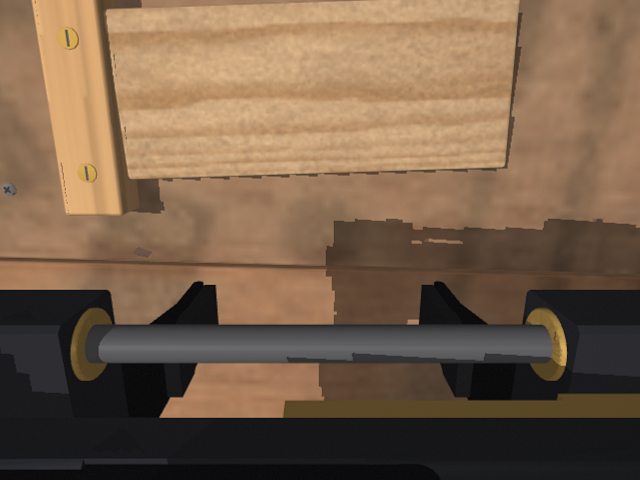

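The wrist view shows the board's left end against the short stop, along (107,10) to (130,178), with its near edge at row ~175. Now I'll descend and press towards the fence.

Call:
play_rows:
  commands: "0 0 -0.8 0 0 0;0 0 -0.8 0 0 0;0 0 -0.7 0 0 0;0 0 -0.5 0 0 0;0 0 -0.3 0 0 0;0 0 0 0 0 0;0.3 0 0 0 0 0;0.3 0 0 0 0 0;0.2 0 0 0 0 0;0.2 0 0 0 0 0;0.1 0 0 0 0 0;0.1 0 0 0 0 0;0.1 0 0 0 0 0;0.05 0 0 0 0 0;0.05 0 0 0 0 0;0.05 0 0 0 0 0"

```text
time_s: 14.8
tcp_pos: [0.6046, 0.0416, 0.0055]
ee_rot: [[1.0, 0.028, -0.001], [0.028, -1.0, -0.0], [-0.001, 0.0, -1.0]]
wrist_force: [-2.1, 1.0, -0.0]
gripper_width: 1.0
gripper_force: 0.8
```

Call:
play_rows:
  commands: "0.05 0 0 0 0 0;0.05 0 0 0 0 0"

```text
time_s: 15.0
tcp_pos: [0.6079, 0.0416, 0.0055]
ee_rot: [[1.0, 0.028, -0.0], [0.028, -1.0, -0.0], [-0.0, 0.0, -1.0]]
wrist_force: [-1.1, 0.1, -0.2]
gripper_width: 1.005
gripper_force: 0.5
```

Call:
play_rows:
  commands: "0.05 0 0 0 0 0;0.05 0 0 0 0 0"

```text
time_s: 15.2
tcp_pos: [0.6111, 0.0416, 0.0056]
ee_rot: [[1.0, 0.028, -0.0], [0.028, -1.0, -0.0], [-0.0, 0.0, -1.0]]
wrist_force: [-0.7, -0.0, -0.3]
gripper_width: 1.001
gripper_force: 0.5
```

Call:
play_rows:
  commands: "0.05 0 0 0 0 0;0.05 0 0 0 0 0"

```text
time_s: 15.4
tcp_pos: [0.6133, 0.0416, 0.0055]
ee_rot: [[1.0, 0.028, -0.002], [0.028, -1.0, -0.0], [-0.002, 0.0, -1.0]]
wrist_force: [-5.1, 1.9, 3.2]
gripper_width: 1.0
gripper_force: 2.4
```

Call:
play_rows:
  commands: "0.04 0 0 0 0 0;0.04 0 0 0 0 0"

```text
time_s: 15.6
tcp_pos: [0.6135, 0.0416, 0.0055]
ee_rot: [[1.0, 0.027, -0.006], [0.027, -1.0, -0.001], [-0.006, 0.001, -1.0]]
wrist_force: [-9.3, 4.0, 5.7]
gripper_width: 0.999
gripper_force: 4.5
```

Call:
play_rows:
  commands: "0.05 0 0 0 0 0;0.05 0 0 0 0 0;0 0 0 0 0 0"

```text
time_s: 15.9
tcp_pos: [0.6136, 0.0413, 0.0051]
ee_rot: [[1.0, 0.026, -0.012], [0.026, -1.0, -0.002], [-0.012, 0.001, -1.0]]
wrist_force: [-12.3, 4.4, 8.5]
gripper_width: 0.999
gripper_force: 6.4
```

Call:
play_rows:
  commands: "-0.2 0 0 0 0 0;-0.5 0 0 0 0 0;-0.8 0 0.2 0 0 0;-0.5 0 0.8 0 0 0;-0.3 0 1 0 0 0;-0.2 0 1 0 0 0;0 0 0.5 0 0 0;0 0 0 0 0 0"

```text
time_s: 16.7
tcp_pos: [0.5472, 0.0425, 0.1141]
ee_rot: [[1.0, 0.029, 0.009], [0.029, -1.0, 0.002], [0.009, -0.002, -1.0]]
wrist_force: [-0.3, 0.0, -0.8]
gripper_width: 1.001
gripper_force: 0.0
```

```bash
python3 - <<'E'
from h import *
s=r.sense(); print(s["tcp_pos"],s["wrist_force"])
p,d=cams.capture("wrist"); q,_=cams.capture("scene")
q=cv2.resize(q[190:310,260:420],None,fx=3.5,fy=3.5,interpolation=cv2.INTER_CUBIC)
cv2.imwrite("pics/w5.png",p); cv2.imwrite("pics/s5.png",q)
E
```

```text
[0.54718763 0.04245468 0.11410336] [-0.34645711  0.01376546 -0.76460437]
```

View pics/w5.png

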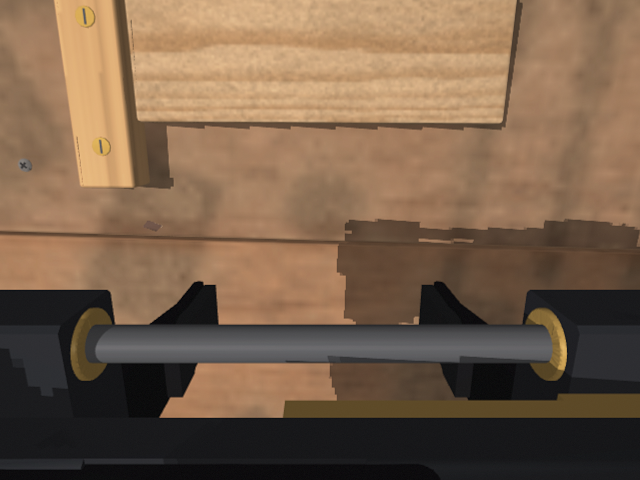

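View pics/s5.png

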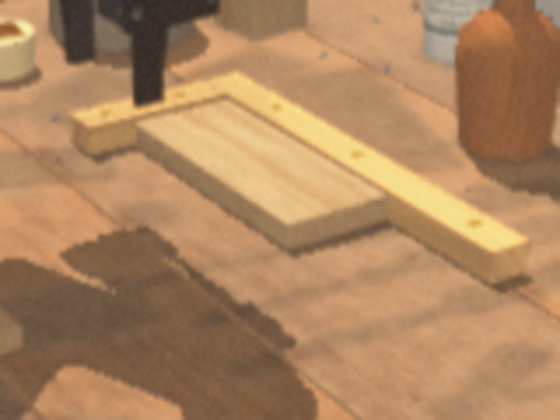

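Both views show the board seated on the fence (scene crop (225,98) to (385,195)) and against the stop (wrist view (125,0) to (140,120)). There's time to spare, so one gentle push on the end will close any hairline gap the rotation may have left.

Call:
play_rows:
  commands: "0 -0.8 0 0 0 -0.9;0 -0.8 0 0 0 -0.9;0 -0.8 0 0 0 -0.9;0 -0.8 0 0 0 -0.9;0 -0.8 0 0 0 -0.9;0 -0.8 0 0 0 -0.9;0.5 -0.5 0 0 0 -0.9;0.7 0 0 0 0 -0.9;0.7 0 0 0 0 -0.9;0.7 0 0 0 0 -0.9;0.7 0 0 0 0 -0.9;0.6 0 0 0 0 -0.57;0 0 0 0 0 0;0 0 -0.8 0 0 0;0 0 -0.8 0 0 0;0 0 -0.8 0 0 0;0 0 -0.7 0 0 0;0 0 -0.3 0 0 0;0 0 -0.15 0 0 0;0 0 0 0 0 0"
  grip: 30

```text
time_s: 18.8
tcp_pos: [0.6611, -0.1174, 0.0038]
ee_rot: [[0.029, -1.0, -0.001], [-1.0, -0.029, -0.0], [0.0, 0.001, -1.0]]
wrist_force: [0.6, -1.0, 0.2]
gripper_width: 0.341
gripper_force: 0.0
```

Contact is expected near y = -0.075.

Call:
play_rows:
  commands: "0 0.3 0.05 0 0 0;0 0.3 0 0 0 0;0 0.3 0 0 0 0;0 0.2 0 0 0 0;0 0.1 0 0 0 0;0 0.05 0 0 0 0;0 0.05 0 0 0 0;0 0.05 0 0 0 0"

```text
time_s: 19.6
tcp_pos: [0.6613, -0.0769, 0.0056]
ee_rot: [[0.028, -1.0, -0.0], [-1.0, -0.028, -0.0], [0.0, 0.0, -1.0]]
wrist_force: [0.0, 0.0, 0.2]
gripper_width: 0.343
gripper_force: 0.0
```

Call:
play_rows:
  commands: "0 0.05 0 0 0 0;0 0.05 0 0 0 0;0 0 0 0 0 0"

```text
time_s: 19.9
tcp_pos: [0.6613, -0.074, 0.0056]
ee_rot: [[0.028, -1.0, -0.0], [-1.0, -0.028, -0.0], [0.0, 0.0, -1.0]]
wrist_force: [-0.4, -0.9, 0.2]
gripper_width: 0.346
gripper_force: 0.4
```

Call:
play_rows:
  commands: "0 0.04 0 0 0 0;0 0.04 0 0 0 0;0 0 0 0 0 0"

```text
time_s: 20.2
tcp_pos: [0.6608, -0.0729, 0.0056]
ee_rot: [[0.028, -1.0, -0.001], [-1.0, -0.028, -0.002], [0.002, 0.002, -1.0]]
wrist_force: [-0.8, -5.1, 0.3]
gripper_width: 0.344
gripper_force: 2.9
```

Call:
play_rows:
  commands: "0 0.04 0 0 0 0;0 0.03 0 0 0 0;0 0 0 0 0 0"

```text
time_s: 20.5
tcp_pos: [0.6602, -0.0727, 0.0057]
ee_rot: [[0.027, -1.0, -0.003], [-1.0, -0.027, -0.003], [0.003, 0.003, -1.0]]
wrist_force: [-1.7, -11.1, -0.2]
gripper_width: 0.347
gripper_force: 5.8
```

Call:
play_rows:
  commands: "0 -0.2 0 0 0 0;0 -0.5 0 0 0 0;0 -0.8 0 0 0 0;0 -0.5 0.8 0 0 0;0 -0.5 1 0 0 0;-0.5 -0.8 1 0 0 0;-0.5 -0.8 1 0 0 0;-0.5 -0.8 1 0 0 0;-0.5 -0.8 0 0 0 0;-0.5 -0.8 0 0 0 0;-0.5 -0.8 0 0 0 0;-0.5 -0.8 0 0 0 0;-0.5 -0.8 0 0 0 0;-0.5 -0.8 0 0 0 0;0 0 0 0 0 0"

```text
time_s: 22.0
tcp_pos: [0.5246, -0.3629, 0.1497]
ee_rot: [[0.025, -1.0, 0.0], [-1.0, -0.025, 0.0], [-0.0, -0.0, -1.0]]
wrist_force: [-0.9, 1.0, -0.5]
gripper_width: 0.343
gripper_force: 0.0
```

```bash
python3 m.py pics/t6.png
```

```text
22.05 [ 0.5255 -0.3617  0.1497] [[0.026, -1.0, 0.001], [-1.0, -0.026, 0.0], [-0.0, -0.001, -1.0]] [-20.  26.  -3.  -0. -60.  22.]
z 0.023 ctr [0.666 0.013] size [0.169 0.358] box [[0.577, 0.19], [0.586, -0.168], [0.756, -0.164], [0.746, 0.194]]
```

View pics/t6.png

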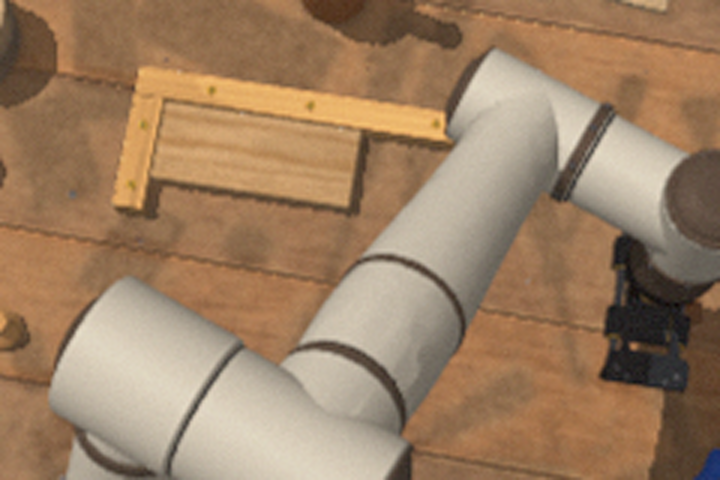

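The top view shows the board flush with the long fence, (165,102) to (362,130), and with the short stop, (163,100) to (150,178). The hand is well clear at the right, so I'm handing the job in.

```bash
python3 -c "
from station import r
print(r.finish_job())"
```

```text
the job is handed in; nothing more can be done
None
```

The oak board is pushed flat into the corner stop with no gap visible in the last top view at the fence or the short stop, the hand is clear, and the job was handed in at about 22 s.

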